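Test the idler pulleys and scrap those that bind

ROBOT

A 6-joint arm with a two-finger parallel gripper is mounted at the origin on the work surface. World frame = base frame: x ahead of the robot, y to its left, z up, the work surface at z = 0. Lengths are in m, angles in rad, forces in N, time in s.
With the tool pointing down it reaches from about 0.425 to 1.125 m from the base axis. Payload 14.9 kg.
Tool frame: the origin (TCP) lies midway between the tips of the shut fingers; the grasp point (between the pads) lies 19 mm behind it; z points along the fingers, y is the line along which they close (so a half turn about z gives the same grasp; the last joint's range is limited). The gripper opens to 91 mm and grips with 3 to 60 N. Pads are 32 mm wide; open, the fingers measure 118 mm over their backs; the gripper's body (76 mm by 178 mm) begins 60 mm behind the grasp point.
Start: joints at [1.13, 0.379, 1.734, -0, 1.028, -0.033], TCP at [0.278, 0.643, 0.191] pointing down, gripper open.
Joint ranges: [-2.77, 2.77], [-0.74, 2.19], [0, 2.66], [-1.06, 4.2], [0.31, 2.87], [-3.08, 3.08]. Speed limits (rad/s): [1.89, 1.89, 2.39, 3.14, 3.14, 3.14].

INTERFACE

Orientations are given as a unit quaternion [x, y, z, w].
In Python, from workcell import monitor, vision, robot gives the robot as it stands.
- The arm moves only by the shell command python3 -m crank 'ROWS' [OPENING] [FORCE]. ROWS is JSON, a list of rows, each a list of 4 numbers: the shift along the tool's x, y, z in m, then the turn about the tool's z in rad. In form: [[tx, ty, tz, turn], ...]. A call has 1 to 12 rows; each row is the pose to reach, as a shift and turn from the pose commanded when the call began, along the tool's axes at that moment; what a row does not reach only later rows make up. A row lasts 1/10 s, in which the tool goes at most 50 mm and 8.59 degrees, less where a joint would pass 70% of its speed; a pose out of reach is approached as far as the arm can. A call with a gripper value outside its range is refused whole. OPENING is the opening in per cent of the stroke, from 0 (shut) to 100 (fully open), set as the call begins (- or left out, the last holds). The fingers move at their own pace and stop on an object; FORCE is the grip in N (left out, the last holds). Time passes only in rows, so rows that repeat a pose let the fingers close. It gives the time, the measured TCP pose, the force, the opening and the grip force at its end, in the units of the state.
- monitor.get_obs(): the state, without advancing time (a new reading comes with each control period).
- vision.grab_frame(name): name is "side" or "top"; returns the picture (384x512x3 uint8, red, green, blue); there is no depth.
- vision.calibration(name): a dict with "vertical_fov" (degrees; the focal length in pixels is half the picture's height over the tangent of half this angle, whatever the lens; pixels are square), "cx", "cy" (the principal point, pixels), "origin" and "attitude" of the camera in the world. Camera axes: x right, y down, z forward; pixel columns grow to the right and rows downward; lengths in m; the calibration is good to about 2 mm. A picture is of the moment at which its call begins. calibration takes no time and is no camera call.
- robot.finish_job(): hands the job in; it is judged then, once.
The state is a dict: "t": time; "q": joint angles; "dq": joint speeds; "joint_torque": joint torques, N m; "tool_pos": TCP position; "tool_rot": TCP orientation; "contact_force": force on the tool from outside, world axes, zero at the start; "moment": the same for the moment, N m; "finger_gap": opening from 0.0 (shut) to 1.0 (fully open); "finger_force": force on a finger pad.
Only numpy, scipy, OpenCV 4.12 (cv2) and the standard library are available. Lean on these libraries where they do the work, as an engineer would, in place of code of your own. Each camera call takes 0.05 s, during which the arm holds its last target. There are 200 camera calls.

TASK

Take the dust cap off the pulley that wears it and set it mouth down on the bench, and try all three pulleys while they stand in their test stands: turn each wheel on its axle by an eighth of a turn or more, or until it jams. Put every pulley unit whose wheel jams into the scrap bin and leave those that turn freely seated in their stands; do not disturb the other things on the bench.

Things in the scene. Friction and masses are not known exactly. Their poses are not given: they have to be found in the camera images.
- pulley_a: Loose belt-idler pulley unit, about 0.6 kg (varies by up to 30 per cent), 105 mm high: a flat steel base 100 x 80 x 10 mm (x, y, z) with a post 28 mm thick, leaning 25 degrees from vertical towards the unit's -x side, that carries the wheel. Origin: centre of the base's underside, z up. It stands in the nest of stand_a and lifts straight up out of it.
- pulley_a_wheel (a point): Centre of pulley_a's wheel, 78 mm above the unit's origin; axes as the unit's. Plain aluminium wheel, 64 mm across, 26 mm thick, axle along (-0.423, 0, 0.906) of these axes; hub 20 mm across, 6 mm proud of the upper face, which shows one large and three small dark holes. Pinch it across the rim, tool along the axle, to turn it or to lift the unit.
- wheel_a (a joint): Angle of pulley_a's wheel about its leaning axle, rad, positive anticlockwise seen from above; near 0 (within 0.03) at the start. A sound wheel turns freely many turns either way; a bad one drags and jams solid after about 0.1 rad either way. Good and bad look alike.
- pulley_b: Loose belt-idler pulley unit, about 0.6 kg (varies by up to 30 per cent), 105 mm high: a flat steel base 100 x 80 x 10 mm (x, y, z) with a post 28 mm thick, leaning 25 degrees from vertical towards the unit's -x side, that carries the wheel. Origin: centre of the base's underside, z up. It stands in the nest of stand_b and lifts straight up out of it.
- pulley_b_wheel (a point): Centre of pulley_b's wheel, 78 mm above the unit's origin; axes as the unit's. Plain aluminium wheel, 64 mm across, 26 mm thick, axle along (-0.423, 0, 0.906) of these axes; hub 20 mm across, 6 mm proud of the upper face, which shows one large and three small dark holes. Pinch it across the rim, tool along the axle, to turn it or to lift the unit.
- wheel_b (a joint): Angle of pulley_b's wheel about its leaning axle, rad, positive anticlockwise seen from above; near 0 (within 0.03) at the start. A sound wheel turns freely many turns either way; a bad one drags and jams solid after about 0.1 rad either way. Good and bad look alike.
- pulley_c: Loose belt-idler pulley unit, about 0.6 kg (varies by up to 30 per cent), 105 mm high: a flat steel base 100 x 80 x 10 mm (x, y, z) with a post 28 mm thick, leaning 25 degrees from vertical towards the unit's -x side, that carries the wheel. Origin: centre of the base's underside, z up. It stands in the nest of stand_c and lifts straight up out of it.
- pulley_c_wheel (a point): Centre of pulley_c's wheel, 78 mm above the unit's origin; axes as the unit's. Plain aluminium wheel, 64 mm across, 26 mm thick, axle along (-0.423, 0, 0.906) of these axes; hub 20 mm across, 6 mm proud of the upper face, which shows one large and three small dark holes. Pinch it across the rim, tool along the axle, to turn it or to lift the unit.
- wheel_c (a joint): Angle of pulley_c's wheel about its leaning axle, rad, positive anticlockwise seen from above; near 0 (within 0.03) at the start. A sound wheel turns freely many turns either way; a bad one drags and jams solid after about 0.1 rad either way. Good and bad look alike.
- stand_a: Fixed steel test stand: plate 124 x 104 x 8 mm with low corner lugs, top 18 mm above the bench, that keep a pulley unit from shifting or turning (1 to 2 mm play); its upper face is at z = 8 mm. Origin: centre of the underside; axes as those of the unit in it. It holds pulley_a.
- stand_b: Fixed steel test stand: plate 124 x 104 x 8 mm with low corner lugs, top 18 mm above the bench, that keep a pulley unit from shifting or turning (1 to 2 mm play); its upper face is at z = 8 mm. Origin: centre of the underside; axes as those of the unit in it. It holds pulley_b.
- stand_c: Fixed steel test stand: plate 124 x 104 x 8 mm with low corner lugs, top 18 mm above the bench, that keep a pulley unit from shifting or turning (1 to 2 mm play); its upper face is at z = 8 mm. Origin: centre of the underside; axes as those of the unit in it. It holds pulley_c.
- cap: Loose grey plastic dust cap, 60 g: an upside-down cup 76 mm outside diameter, 70 mm inside, 30 mm high, 26 mm deep, with a round knob 24 mm across and 34 mm high on top (total height 64 mm). Origin: centre of its open mouth; z points out through the knob. At the start it sits over one of the wheels, leaning with it, its top resting on the hub, and lifts off along the axle.
- bin: Fixed open scrap bin of grey painted steel, outside 200 x 250 x 85 mm (x, y, z), walls and floor 6 mm, empty. Origin: centre of the underside. Two units fit in it side by side along its y axis, their bases 80 mm wide each.
- oil_can: bystander: upright red oil can, 54 mm across, 130 mm high, behind stand_a. Origin: centre of the underside.
- bar_stub: bystander: steel round bar standing on end, 26 mm across, 110 mm high, behind stand_b. Origin: centre of the underside.
- chuck_key: bystander: T-shaped lathe chuck key lying flat, about 120 mm long along its y and 90 mm wide, 18 mm high, in front of stand_c. Origin: near the middle, on the bench.
- turned_disc: bystander: turned aluminium disc 92 mm across, 22 mm high, lying flat in front of stand_b. Origin: centre of the underside.
- wrench: bystander: wrench 150 mm long lying along its x at the back. Origin: on the bench under its middle.
- brush: bystander: brush 150 mm long lying along its x at the back. Origin: on the bench under its middle.
- chip_tin: bystander: shallow yellow brass bowl 90 mm across, 35 mm high, at the left near the robot. Origin: centre of the underside.
Mind the look-alikes: they are no part of the job. Leave any turquoise or yellow look-alike of the pulley_a alone. Leave any orange look-alike of the pulley_b alone.

How it is judged:
On the way:
1. the free wheel has been uncovered and turned on its axle (by more than 0.6 rad) ((value of joint wheel_c above 0.6 rad or value of joint wheel_c below -0.6 rad) and distance between cap and pulley_c above 0.085 m), for 0.1 s.
At the end, for the whole second after the job is handed in: Both jamming units at rest inside the scrap bin (origin between its walls, below 90 mm); the free unit at rest in its stand, within 6 mm of centre and 0.06 rad of level; the cap at rest mouth down on the bench itself (mouth below 4 mm, level to 0.1 rad), not in the bin or on a stand (x of pulley_a in the frame of bin between -0.094 and 0.094 m and y of pulley_a in the frame of bin between -0.119 and 0.119 m and height (world z) of each of pulley_a, pulley_b below 0.09 m and linear speed of each of pulley_a, pulley_b, pulley_c, cap below 0.03 m/s and x of pulley_b in the frame of bin between -0.094 and 0.094 m and y of pulley_b in the frame of bin between -0.119 and 0.119 m and horizontal distance between pulley_c and stand_c below 0.006 m and height (world z) of pulley_c below 0.012 m and angle between pulley_c's own z axis and vertical below 0.06 rad and height (world z) of cap below 0.004 m and angle between cap's own z axis and vertical below 0.1 rad); the robot touches nothing.
It fails at once if a bystander on the bench was pushed or knocked over (moved more than 30 mm) (distance of any of oil_can, bar_stub, chuck_key, turned_disc, wrench, brush, chip_tin from where it was at the start of the episode above 0.03 m).
It fails at once if a pulley was lifted from its stand before its wheel had been tried (turned against its jam) (height (world z) of pulley_a between 0.025 and 0.06 m and horizontal distance between pulley_a and stand_a below 0.05 m and value of joint wheel_a between -0.05 and 0.05 rad).
It fails at once if a pulley was lifted from its stand before its wheel had been tried (turned against its jam) (height (world z) of pulley_b between 0.025 and 0.06 m and horizontal distance between pulley_b and stand_b below 0.05 m and value of joint wheel_b between -0.05 and 0.05 rad).
It also fails if it takes over 72 s, if anything falls off the work surface, if the arm or the gripper's body presses on something with over 40 N, if the wrist force passes 120 N, or if a joint passes its speed limit or range.

## Working session

There is one attempt and no reset: what is moved stays moved. The work goes in short steps, Python scripts to look and compute and a shell command to move; the robot and the scene stay as the last step left them, time stands still between calls to the robot, and variables do not carry over. Pictures are saved under pics/ and viewed, at most 14 in all, crops included, and the job is handed in when it is done.

```bash
mkdir -p pics; ls; python3 - <<'E'
from workcell import monitor, vision, robot
import cv2
o=monitor.get_obs(); print({k:o[k] for k in('t','tool_pos','tool_rot','finger_gap')})
for n in('top','side'):
    print(vision.calibration(n)); cv2.imwrite(f'pics/{n}0.png',vision.grab_frame(n)[:,:,::-1])
E
```

```text
pics
{'t': 0.0, 'tool_pos': array([0.27743791, 0.6422047 , 0.19076172]), 'tool_rot': array([ 2.02500798e-01,  9.79281925e-01, -5.63720047e-04, -1.40458139e-04]), 'finger_gap': 1.0003971728602412}
{'vertical_fov': 43.87984778788436, 'cx': 260.62754513531496, 'cy': 201.70386337311993, 'origin': array([ 0.37298918, -0.03077635,  1.45267053]), 'attitude': array([-0.69583108,  0.71618926, -0.03885486,  0.03718013])}
{'vertical_fov': 44.879349459223086, 'cx': 262.1016165017544, 'cy': 188.3977442606701, 'origin': array([-0.32227126, -0.88322407,  0.76500624]), 'attitude': array([ 0.79998437, -0.33310803,  0.1923047 , -0.46052464])}
```

View pics/top0.png

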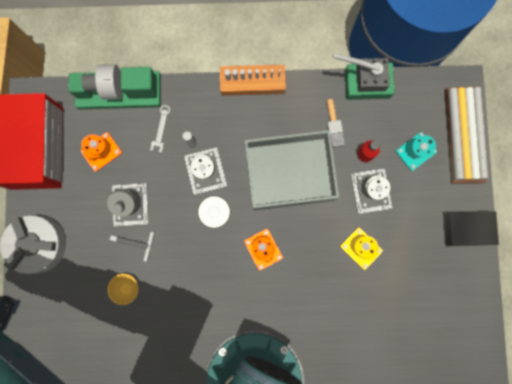

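View pics/side0.png

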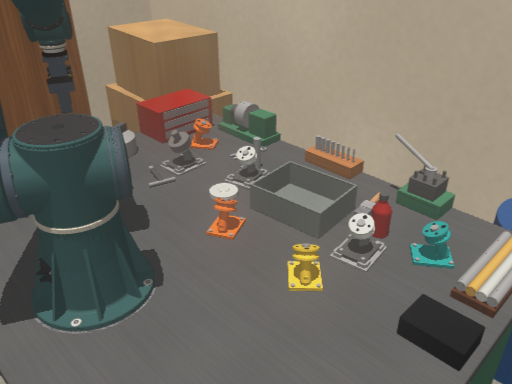

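```bash
cat > h.py <<'E'
import numpy as np, cv2
from scipy.spatial.transform import Rotation as R
from workcell import monitor, vision
def cam(n):
    c=vision.calibration(n); f=192/np.tan(np.radians(c['vertical_fov']/2))
    return f,c['cx'],c['cy'],np.array(c['origin']),R.from_quat(c['attitude']).as_matrix()
def unproj(n,uv,z):
    f,cx,cy,o,A=cam(n); d=A@np.array([(uv[0]-cx)/f,(uv[1]-cy)/f,1]); return o+d*(z-o[2])/d[2]
def proj(n,p):
    f,cx,cy,o,A=cam(n); q=(np.atleast_2d(p)-o)@A; return np.c_[cx+f*q[:,0]/q[:,2],cy+f*q[:,1]/q[:,2]]
def crop(n,im,u,v,w,h,s):
    c=im[v:v+h,u:u+w]; return cv2.resize(c,None,fx=s,fy=s,interpolation=cv2.INTER_CUBIC)
E
python3 - <<'E'
from h import *
t=cv2.imread('pics/top0.png'); s=cv2.imread('pics/side0.png')
r1=np.hstack([crop('',t,u,v,53,60,5) for u,v in((348,162),(179,142),(104,175))])
r2=np.hstack([crop('',s,u,v,66,70,4) for u,v in((328,204),(218,135),(155,120))])
r1=r1[:, :792]; out=np.vstack([r1[:,:792],r2[:,:792]]); cv2.imwrite('pics/c1.png',out); print(out.shape)
for uv in((373,190),(205,170),(130,205),(246,143),(332,135)): print(uv,unproj('top',uv,0.018))
E
```

```text
(580, 792, 3)
(373, 190) [ 0.55377102 -0.37847849  0.018     ]
(205, 170) [0.62993558 0.1303083  0.018     ]
(130, 205) [0.52921615 0.35877904 0.018     ]
(246, 143) [0.71024134 0.00320744 0.018     ]
(332, 135) [ 0.7277208  -0.26170247  0.018     ]
```

View pics/c1.png

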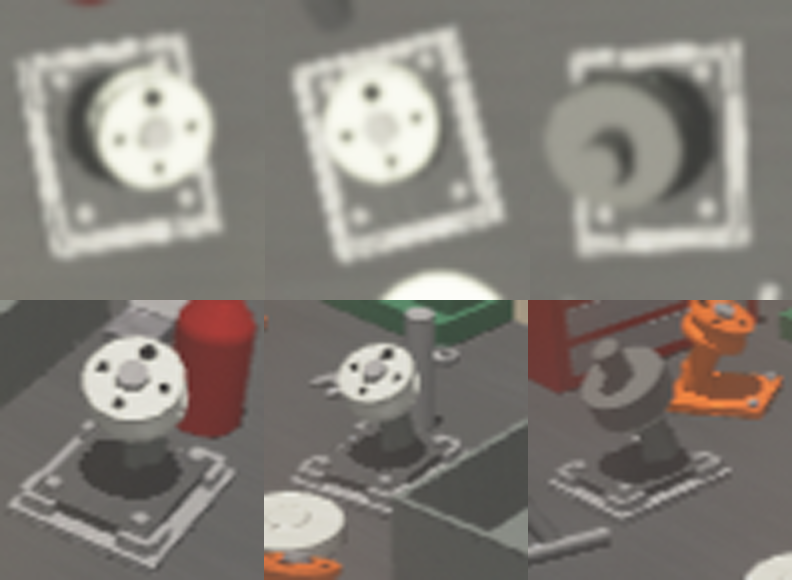

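```bash
cat > fit.py <<'E'
from h import *
C={'a':(348,162,0,[(18,62),(185,37),(220,228),(58,255)]),'b':(179,142,265,[(293,68),(457,30),(503,220),(342,260)]),'c':(104,175,530,[(572,50),(740,42),(748,242),(580,252)])}
M=np.array([(62,52),(62,-52),(-62,-52),(-62,52)])/1000
def stand(k):
    u,v,x0,p=C[k]; P=np.array([unproj('top',(u-.4+(x-x0)/5,v-.4+y/5),.011)[:2] for x,y in p])
    m=P.mean(0); q=P-m; s=M
    yaw=np.arctan2((s[:,0]*q[:,1]-s[:,1]*q[:,0]).sum(),(s*q).sum()); Rm=np.array([[np.cos(yaw),-np.sin(yaw)],[np.sin(yaw),np.cos(yaw)]])
    return m,yaw,np.linalg.norm(q-s@Rm.T,axis=1)
E
python3 - <<'E'
from fit import *
t=cv2.imread('pics/top0.png'); s=cv2.imread('pics/side0.png'); S=6
im={'top':cv2.resize(t,None,fx=S,fy=S,interpolation=cv2.INTER_CUBIC),'side':cv2.resize(s,None,fx=S,fy=S,interpolation=cv2.INTER_CUBIC)}
th=np.linspace(0,2*np.pi,60)
for k in C:
    m,yaw,e=stand(k); print(k,m.round(4),round(yaw,3),(e*1000).round(1))
    Rz=R.from_euler('z',yaw).as_matrix(); ax=Rz@[-.423,0,.906]; ex=Rz@[.906,0,.423]; ey=Rz@[0,1,0]
    w=np.r_[m,.086]
    circ=lambda h,r: w+ax*h+r*(np.cos(th)[:,None]*ex+np.sin(th)[:,None]*ey)
    L=[(circ(.013,.032),(0,0,255)),(circ(.019,.010),(255,0,0)),(np.c_[M[[0,1,2,3,0]],np.full(5,.008)]@Rz.T+np.r_[m,0],(0,255,0))]
    if k=='c': L[:2]=[(circ(.023,.038),(0,0,255)),(circ(.057,.012),(255,0,0)),(circ(-.007,.038),(0,255,255))]
    for n in im:
        for P,c in L: cv2.polylines(im[n],[((proj(n,P)+.5)*S).astype(int)],False,c,1,cv2.LINE_AA)
def cr(n,u,v,w,h,f): return cv2.resize(im[n][v*S:(v+h)*S,u*S:(u+w)*S],(264,f))
r1=np.hstack([cr('top',u,v,53,58,290) for u,v in((348,162),(179,142),(104,177))])
r2=np.hstack([cr('side',u,v,66,72,290) for u,v in((328,202),(213,135),(155,118))])
cv2.imwrite('pics/c2.png',np.vstack([r1,r2]))
for uv in((246,140),(326,132),(338,199),(253,208)): print(unproj('top',uv,.085).round(3))
print(unproj('top',(368,150),.1).round(3),unproj('top',(188,136),.11).round(3), unproj('top',(147,247),.01).round(3), unproj('top',(123,289),.03).round(3), unproj('top',(214,212),.022).round(3))
E
```

```text
a [ 0.5529 -0.3759] 0.134 [1.4 2.8 2.8 2.9]
b [0.6299 0.1301] 0.218 [0.  1.7 1.4 2. ]
c [0.5337 0.3619] 0.034 [0.5 1.6 0.8 1.7]
[0.703 0.001 0.085]
[ 0.721 -0.234  0.085]
[ 0.522 -0.26   0.085]
[ 0.503 -0.014  0.085]
[ 0.66 -0.35  0.1 ] [0.714 0.167 0.11 ] [0.401 0.31  0.01 ] [0.28  0.376 0.03 ] [0.5   0.105 0.022]
```

View pics/c2.png

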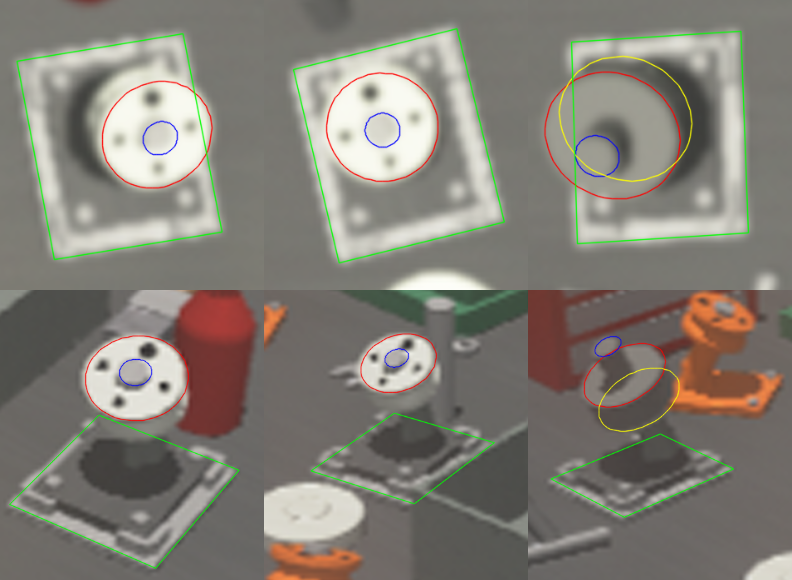

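Look-alikes for the pulleys, in top view pixels:
- Turquoise (418,150), yellow (362,247), and orange (99,150) and (264,248): leave these alone.
- Grey targets are a (376,187), b (203,165) and the capped c (123,203). Their model outlines match in both views.

First the cap. The tool only moves vertically, so I'll pinch across each unit's y axis.

```bash
cat > go.py <<'E'
import sys,numpy as np
from h import *
def st():
    o=monitor.get_obs(); Q=R.from_quat(o['tool_rot']); m=Q.as_matrix(); y=np.arctan2(m[1,1],m[0,1])-np.pi/2
    return o,m,y
o,m,y=st()
print('t',round(o['t'],2),'pos',np.round(o['tool_pos'],4),'yaw',round(y,3),'tilt',round(np.degrees(np.arccos(-m[2,2])),2),'q6',round(o['q'][5],2),'F',np.round(o['contact_force'],1),'M',np.round(o['moment'],2),'gap',round(o['finger_gap']*91,1),'ff',np.round(o['finger_force'],1))
a=list(map(float,sys.argv[1:]))
while a:
    p=a[:4]; a=a[4:]; d=m.T@(np.array(p[:3])-o['tool_pos']); w=(p[3]-y+np.pi/2)%np.pi-np.pi/2
    print(p,'->',d.round(4),'turn',round(-w,3))
E
python3 go.py .509 .361 .24 .034  .509 .361 .113 .034
```

```text
t 0.1 pos [0.2774 0.6423 0.1908] yaw -0.408 tilt 0.06 q6 -0.03 F [-0.1  0.2  0.4] M [0.02 0.01 0.02] gap 90.9 ff 0.0
[0.509, 0.361, 0.24, 0.034] -> [-0.3241 -0.1664 -0.049 ] turn -0.442
[0.509, 0.361, 0.113, 0.034] -> [-0.3241 -0.1663  0.078 ] turn -0.442
```

```bash
python3 -m crank '[[-0.324,-0.166,-0.049,-0.442],[-0.324,-0.166,-0.049,-0.442],[-0.324,-0.166,-0.049,-0.442],[-0.324,-0.166,-0.049,-0.442],[-0.324,-0.166,-0.049,-0.442],[-0.324,-0.166,-0.049,-0.442],[-0.324,-0.166,-0.049,-0.442],[-0.324,-0.166,-0.049,-0.442],[-0.324,-0.166,-0.049,-0.442],[-0.324,-0.166,-0.049,-0.442],[-0.324,-0.166,-0.049,-0.442],[-0.324,-0.166,-0.049,-0.442]]' 60 20; python3 go.py .509 .361 .113 .034
```

```text
t: 1.3
tool_pos: [0.5083, 0.3627, 0.2401]
tool_rot: [-0.018, 1.0, -0.0, -0.0]
contact_force: [0.0, -0.2, -0.1]
finger_gap: 0.601
finger_force: 0.0
t 1.3 pos [0.5083 0.3627 0.2401] yaw 0.036 tilt 0.03 q6 -1.02 F [ 0.  -0.2 -0.1] M [ 0.09 -0.03  0.02] gap 54.6 ff 0.0
[0.509, 0.361, 0.113, 0.034] -> [-0.0007 -0.0017  0.1271] turn 0.002
```

```bash
python3 -m crank '[[0,-0.002,0.05,0],[0,-0.002,0.09,0],[0,-0.002,0.11,0],[0,-0.002,0.12,0],[0,-0.002,0.127,0],[0,-0.002,0.127,0]]' 60 20; python3 -m crank '[[0,0,0,0],[0,0,0,0],[0,0,0,0],[0,0,0,0],[0,0,0,0],[0,0,0,0]]' 0 20;python3 go.py .41 .20 .2 .034
```

```text
t: 1.9
tool_pos: [0.5092, 0.3601, 0.1135]
tool_rot: [-0.017, 1.0, -0.0, -0.0]
contact_force: [0.7, 0.0, 1.1]
finger_gap: 0.598
finger_force: 0.0
t: 2.5
tool_pos: [0.5094, 0.3599, 0.1137]
tool_rot: [-0.017, 1.0, 0.0, 0.0]
contact_force: [-1.6, -0.2, 2.7]
finger_gap: 0.233
finger_force: 20.1
t 2.5 pos [0.5094 0.3599 0.1137] yaw 0.034 tilt 0.02 q6 -1.03 F [-1.6 -0.2  2.7] M [ 0.23  0.22 -0.01] gap 21.2 ff 20.1
[0.41, 0.2, 0.2, 0.034] -> [ 0.1048 -0.1564 -0.0864] turn 0.0
```

```bash
python3 -m crank '[[0.004,0,-0.009,0],[0.008,0,-0.018,0],[0.0127,0,-0.0272,0],[0.017,0,-0.036,0],[0.021,0,-0.045,0],[0.03,0,-0.063,0],[0.03,0,-0.1,0],[0.03,0,-0.1,0]]' 0 25; python3 go.py .41 .20 .2 .034; python3 - <<'E'
from h import *
t=vision.grab_frame('top')[:,:,::-1];s=vision.grab_frame('side')[:,:,::-1]
cv2.imwrite('pics/c3.png',np.hstack([crop('',t,90,140,130,130,3),crop('',s,110,60,130,130,3)]))
E
```

```text
t: 3.3
tool_pos: [0.4809, 0.3601, 0.2185]
tool_rot: [-0.017, 1.0, 0.002, 0.003]
contact_force: [1.4, 0.8, 0.1]
finger_gap: 0.224
finger_force: 25.0
t 3.3 pos [0.4809 0.3601 0.2185] yaw 0.034 tilt 0.37 q6 -1.0 F [1.4 0.8 0.1] M [ 0.02 -0.05 -0.01] gap 20.4 ff 25.0
[0.41, 0.2, 0.2, 0.034] -> [ 0.0764 -0.1576  0.0175] turn 0.0
```

View pics/c3.png

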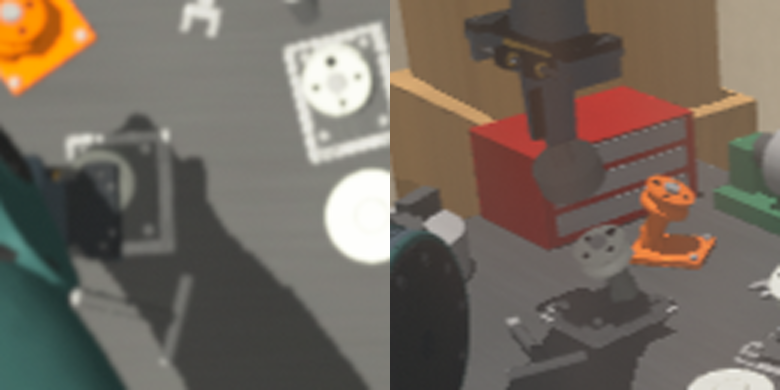

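```bash
python3 -m crank '[[0.03,-0.05,0,0],[0.06,-0.1,0.01,0],[0.076,-0.14,0.018,0],[0.076,-0.158,0.018,0],[0.076,-0.158,0.06,0],[0.076,-0.158,0.1,0],[0.076,-0.158,0.135,0],[0.076,-0.158,0.155,0],[0.076,-0.158,0.16,0],[0.076,-0.158,0.163,0],[0.076,-0.158,0.163,0]]' 0 25; python3 go.py .41 .20 .04 .034
```

```text
t: 4.5
tool_pos: [0.409, 0.1983, 0.0508]
tool_rot: [-0.017, 1.0, 0.0, 0.0]
contact_force: [0.9, 0.4, -0.7]
finger_gap: 0.232
finger_force: 24.9
t 4.5 pos [0.409  0.1983 0.0508] yaw 0.034 tilt 0.02 q6 -1.2 F [ 0.9  0.4 -0.7] M [ 0.02  0.07 -0.06] gap 21.1 ff 24.9
[0.41, 0.2, 0.04, 0.034] -> [-0.0011  0.0017  0.0108] turn 0.0
```

```bash
python3 -m crank '[[0,0,0.003,0],[0,0,0.005,0],[0,0,0.007,0],[0,0,0.009,0],[0,0,0.011,0],[0,0,0.011,0]]' 0 5; python3 go.py; python3 -m crank '[[0,0,0,0],[0,0,0,0],[0,0,0,0],[0,0,0,0]]' 60 5;  python3 -m crank '[[0,0,-0.03,0],[0,0,-0.08,0],[0,0,-0.13,0],[0,0,-0.17,0],[0,0.05,-0.17,0],[0,0.1,-0.17,0],[0,0.15,-0.17,0],[0,0.15,-0.17,0]]' 95 20
python3 go.py .534 .362 .067 .384 .631 .131 .067 .218; python3 - <<'E'
from h import *
t=vision.grab_frame('top')[:,:,::-1];s=vision.grab_frame('side')[:,:,::-1]
cv2.imwrite('pics/c4.png',np.hstack([crop('',t,90,140,130,130,3),crop('',s,100,100,130,130,3)]))
E
```

```text
t: 5.1
tool_pos: [0.4106, 0.199, 0.0406]
tool_rot: [-0.017, 1.0, 0.001, 0.002]
contact_force: [1.7, 2.3, 5.9]
finger_gap: 0.261
finger_force: 5.2
t 5.1 pos [0.4106 0.199  0.0406] yaw 0.034 tilt 0.23 q6 -1.2 F [1.7 2.3 5.9] M [ 0.4  -0.44  0.03] gap 23.7 ff 5.2
t: 5.5
tool_pos: [0.4086, 0.1981, 0.0394]
tool_rot: [-0.017, 1.0, -0.0, -0.0]
contact_force: [0.3, 0.3, 0.3]
finger_gap: 0.578
finger_force: 0.0
t: 6.3
tool_pos: [0.4034, 0.3524, 0.2097]
tool_rot: [-0.019, 1.0, 0.001, 0.0]
contact_force: [0.1, -0.8, -0.6]
finger_gap: 0.949
finger_force: 0.0
t 6.3 pos [0.4034 0.3524 0.2097] yaw 0.037 tilt 0.08 q6 -0.93 F [ 0.1 -0.8 -0.6] M [-0.    0.07  0.06] gap 86.4 ff 0.0
[0.534, 0.362, 0.067, 0.384] -> [-0.1308  0.0045  0.1428] turn -0.347
[0.631, 0.131, 0.067, 0.218] -> [-0.2191 -0.2299  0.1426] turn -0.181
```

View pics/c4.png

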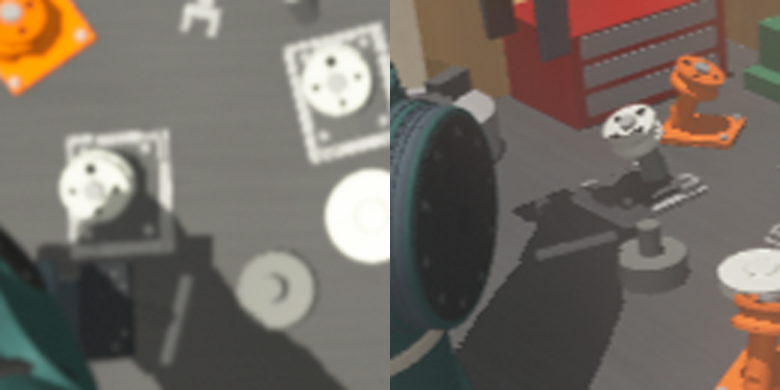

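```bash
python3 -m crank '[[-0.05,0.004,0,0.15],[-0.1,0.004,0,0.3],[-0.131,0.004,0,0.35],[-0.131,0.004,0.03,0.35],[-0.131,0.004,0.08,0.35],[-0.131,0.004,0.12,0.35],[-0.131,0.004,0.143,0.35],[-0.131,0.004,0.143,0.35],[-0.131,0.004,0.143,0.35]]' 95 20; python3 go.py .534 .362 .067 -.316
```

```text
t: 7.3
tool_pos: [0.5346, 0.3557, 0.0671]
tool_rot: [0.158, 0.987, -0.0, -0.0]
contact_force: [-0.0, 0.6, 0.4]
finger_gap: 0.951
finger_force: 0.0
t 7.3 pos [0.5346 0.3557 0.0671] yaw -0.317 tilt 0.03 q6 -0.7 F [-0.   0.6  0.4] M [ 0.01 -0.04  0.01] gap 86.5 ff 0.0
[0.534, 0.362, 0.067, -0.316] -> [0.0026 0.0058 0.0001] turn -0.001
```

Centre, grip and turn.

```bash
python3 -m crank '[[0.003,0.006,0,0],[0.003,0.006,0,0],[0.003,0.006,0,0],[0.003,0.006,0,0],[0.003,0.006,0,0],[0.003,0.006,0,0]]' 0 15; python3 go.py; python3 -m crank '[[0,0,0,-0.1],[0,0,0,-0.2],[0,0,0,-0.3],[0,0,0,-0.4],[0,0,0,-0.5],[0,0,0,-0.6],[0,0,0,-0.7],[0,0,0,-0.7]]' 0 15; python3 go.py
```

```text
t: 7.9
tool_pos: [0.534, 0.364, 0.0674]
tool_rot: [0.157, 0.988, 0.001, 0.001]
contact_force: [-1.0, 4.3, 7.8]
finger_gap: 0.694
finger_force: 15.2
t 7.9 pos [0.534  0.364  0.0674] yaw -0.316 tilt 0.11 q6 -0.69 F [-1.   4.3  7.8] M [ 0.74  0.23 -0.02] gap 63.2 ff 15.2
t: 8.7
tool_pos: [0.5339, 0.3631, 0.0669]
tool_rot: [-0.192, 0.981, -0.0, 0.0]
contact_force: [1.4, -1.4, 3.6]
finger_gap: 0.701
finger_force: 15.4
t 8.7 pos [0.5339 0.3631 0.0669] yaw 0.386 tilt 0.05 q6 -1.39 F [ 1.4 -1.4  3.6] M [-0.72 -0.53 -0.25] gap 63.8 ff 15.4
```

```bash
python3 -m crank '[[0,0,0,0],[0,0,0,0],[0,0,0,0],[0,0,0,0.14],[0,0,0,0.28],[0,0,0,0.42],[0,0,0,0.56],[0,0,0,0.7],[0,0,0,0.7]]' 95 15; python3 -m crank '[[0,0,0,0],[0,0,0,0],[0,0,0,0],[0,0,0,0],[0,0,0,-0.1],[0,0,0,-0.2],[0,0,0,-0.3],[0,0,0,-0.4],[0,0,0,-0.5],[0,0,0,-0.6],[0,0,0,-0.7],[0,0,0,-0.7]]' 0 15; python3 go.py;  python3 -m crank '[[0,0,0,0],[0,0,0,0],[0,0,0,0],[0,0,-0.05,0],[0,0,-0.1,0],[0,0,-0.14,0],[0,0,-0.14,0]]' 95 20; python3 go.py .631 .131 .067 .218; python3 - <<'E'
from h import *
t=vision.grab_frame('top')[:,:,::-1];s=vision.grab_frame('side')[:,:,::-1]
cv2.imwrite('pics/c5.png',np.hstack([crop('',t,90,160,80,80,5),crop('',s,145,90,80,80,5)]))
E
```

```text
t: 9.6
tool_pos: [0.5332, 0.3632, 0.0663]
tool_rot: [0.159, 0.987, -0.0, -0.0]
contact_force: [0.1, -0.0, 0.8]
finger_gap: 0.948
finger_force: 0.0
t: 10.8
tool_pos: [0.5337, 0.363, 0.0668]
tool_rot: [-0.192, 0.981, -0.0, 0.0]
contact_force: [0.7, -2.1, 4.9]
finger_gap: 0.702
finger_force: 15.6
t 10.8 pos [0.5337 0.363  0.0668] yaw 0.387 tilt 0.03 q6 -1.4 F [ 0.7 -2.1  4.9] M [-0.97 -0.36 -0.28] gap 63.9 ff 15.6
t: 11.5
tool_pos: [0.5359, 0.3649, 0.2126]
tool_rot: [-0.191, 0.982, 0.002, 0.004]
contact_force: [0.6, -0.2, -0.4]
finger_gap: 0.95
finger_force: 0.0
t 11.5 pos [0.5359 0.3649 0.2126] yaw 0.384 tilt 0.48 q6 -1.39 F [ 0.6 -0.2 -0.4] M [0.07 0.02 0.01] gap 86.4 ff 0.0
[0.631, 0.131, 0.067, 0.218] -> [ 0.0006 -0.2527  0.1452] turn 0.166
```

View pics/c5.png

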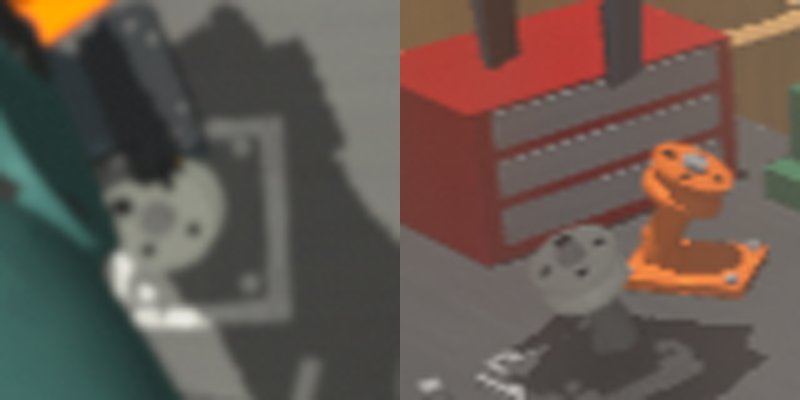

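```bash
python3 -m crank '[[0,-0.05,0,0.1],[0,-0.1,0,0.2],[0,-0.15,0,0.28],[0,-0.2,0,0.28],[0,-0.253,0,0.28],[0,-0.253,0,0.28],[0,-0.253,0.05,0.28],[0,-0.253,0.1,0.28],[0,-0.253,0.13,0.28],[0,-0.253,0.145,0.28],[0,-0.253,0.145,0.28]]' 95 25; python3 go.py .631 .131 .067 .1
```

```text
t: 12.7
tool_pos: [0.6264, 0.1287, 0.0588]
tool_rot: [-0.052, 0.999, -0.0, -0.002]
contact_force: [-1.1, 0.3, 0.2]
finger_gap: 0.952
finger_force: 0.0
t 12.7 pos [0.6264 0.1287 0.0588] yaw 0.104 tilt 0.26 q6 -1.51 F [-1.1  0.3  0.2] M [ 0.02 -0.02 -0.06] gap 86.7 ff 0.0
[0.631, 0.131, 0.067, 0.1] -> [-0.0048  0.0018 -0.0082] turn 0.004
```

```bash
python3 -m crank '[[-0.005,0.002,-0.008,0],[-0.005,0.002,-0.008,0],[-0.005,0.002,-0.008,0],[-0.005,0.002,-0.008,0],[-0.005,0.002,-0.008,0],[-0.005,0.002,-0.008,0]]' 0 25; python3 go.py; python3 -m crank '[[0,0,0,-0.05],[0,0,0,-0.1],[0,0,0,-0.15],[0,0,0,-0.2],[0,0,0,-0.25],[0,0,0,-0.25]]' 0 25; python3 go.py
```

```text
t: 13.3
tool_pos: [0.6345, 0.1322, 0.0715]
tool_rot: [-0.052, 0.999, 0.001, 0.002]
contact_force: [0.9, 7.5, 9.2]
finger_gap: 0.686
finger_force: 25.2
t 13.3 pos [0.6345 0.1322 0.0715] yaw 0.104 tilt 0.22 q6 -1.51 F [0.9 7.5 9.2] M [1.5  0.07 0.01] gap 62.4 ff 25.2
t: 13.9
tool_pos: [0.6352, 0.1325, 0.0716]
tool_rot: [-0.176, 0.984, 0.001, 0.003]
contact_force: [4.1, 8.1, 5.0]
finger_gap: 0.683
finger_force: 25.0
t 13.9 pos [0.6352 0.1325 0.0716] yaw 0.354 tilt 0.32 q6 -1.76 F [4.1 8.1 5. ] M [ 1.93 -0.63 -0.76] gap 62.1 ff 25.0
```

```bash
python3 -m crank '[[0,0,0,0],[0,0,-0.005,0],[0,0,-0.01,0],[0,0,-0.02,0],[0,0,-0.04,0],[0,0,-0.08,0],[0,0,-0.12,0],[0,0,-0.14,0],[0,0,-0.14,0]]' 0 50; python3 go.py .611 -.070 .20 .213; python3 - <<'E'
from h import *
t=vision.grab_frame('top')[:,:,::-1];s=vision.grab_frame('side')[:,:,::-1]
cv2.imwrite('pics/c6.png',np.hstack([crop('',t,160,100,130,130,3),crop('',s,190,60,130,130,3)]))
E
```

```text
t: 14.8
tool_pos: [0.6347, 0.1311, 0.2135]
tool_rot: [-0.176, 0.984, -0.0, 0.003]
contact_force: [-0.1, -0.2, -5.9]
finger_gap: 0.682
finger_force: 50.0
t 14.8 pos [0.6347 0.1311 0.2135] yaw 0.355 tilt 0.32 q6 -1.76 F [-0.1 -0.2 -5.9] M [ 0.07 -0.1  -0.01] gap 62.0 ff 50.0
[0.611, -0.07, 0.2, 0.213] -> [ 0.0921 -0.1804  0.0133] turn 0.142
```

View pics/c6.png

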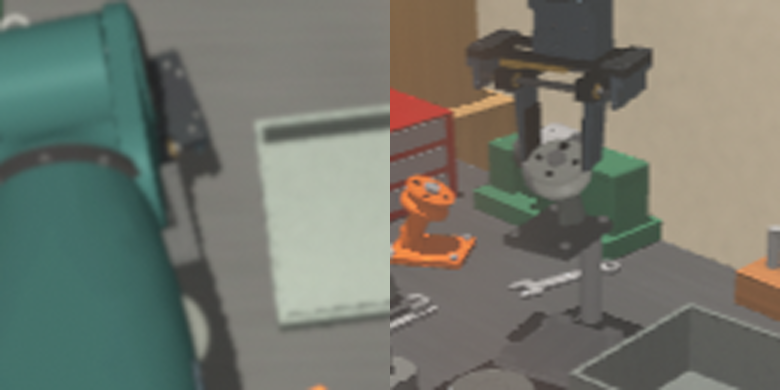

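```bash
python3 -m crank '[[0.02,-0.04,0,0.03],[0.04,-0.08,0,0.07],[0.06,-0.12,0,0.11],[0.08,-0.16,0,0.142],[0.092,-0.18,0,0.142],[0.092,-0.18,0,0.142],[0.092,-0.18,0,0.142],[0.092,-0.18,0,0.142]]' 0 50; python3 go.py .611 -.070 .073 .213; python3 - <<'E'
from h import *
t=vision.grab_frame('top')[:,:,::-1];s=vision.grab_frame('side')[:,:,::-1]
cv2.imwrite('pics/c7.png',np.hstack([crop('',t,230,100,130,130,3),crop('',s,220,80,130,130,3)]))
E
```

```text
t: 15.7
tool_pos: [0.6087, -0.0689, 0.2083]
tool_rot: [-0.106, 0.994, 0.0, -0.001]
contact_force: [-0.5, -0.2, -6.0]
finger_gap: 0.677
finger_force: 50.0
t 15.7 pos [ 0.6087 -0.0689  0.2083] yaw 0.213 tilt 0.1 q6 -1.93 F [-0.5 -0.2 -6. ] M [ 0.05 -0.03  0.04] gap 61.7 ff 50.0
[0.611, -0.07, 0.073, 0.213] -> [-0.0023 -0.0016  0.1353] turn -0.0
```

View pics/c7.png

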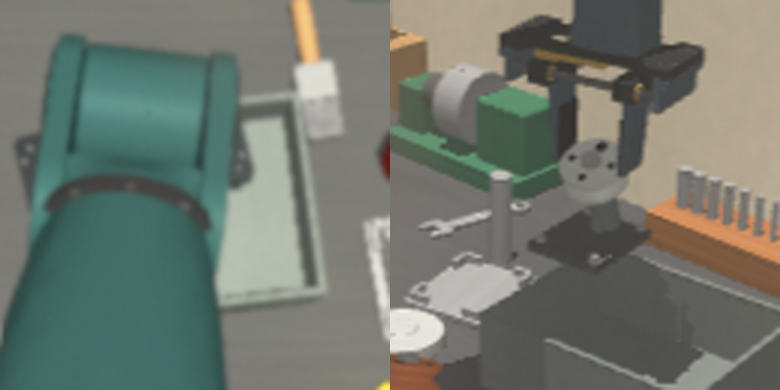

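```bash
python3 -m crank '[[-0.002,-0.002,0.04,0],[-0.002,-0.002,0.08,0],[-0.002,-0.002,0.1,0],[-0.002,-0.002,0.11,0],[-0.002,-0.002,0.12,0],[-0.002,-0.002,0.126,0],[-0.002,-0.002,0.132,0],[-0.002,-0.002,0.134,0],[-0.002,-0.002,0.135,0]]' 0 50; python3 go.py
```

```text
t: 16.7
tool_pos: [0.6118, -0.0711, 0.0747]
tool_rot: [-0.106, 0.994, -0.0, 0.0]
contact_force: [-0.9, -0.3, -6.2]
finger_gap: 0.681
finger_force: 50.0
t 16.7 pos [ 0.6118 -0.0711  0.0747] yaw 0.212 tilt 0.03 q6 -1.94 F [-0.9 -0.3 -6.2] M [ 0.06 -0.01  0.03] gap 62.0 ff 50.0
```

```bash
python3 -m crank '[[0,0,0.002,0],[0,0,0.004,0],[0,0,0.005,0],[0,0,0.005,0]]' 0 50; python3 -m crank '[[0,0,0,0],[0,0,0,0],[0,0,0,0],[0,0,-0.03,0],[0,0,-0.07,0],[0,0,-0.12,0],[0,0,-0.15,0],[0,0,-0.15,0],[0,0,-0.15,0]]' 83 25; python3 go.py .555 -.375 .225 .03 .555 -.375 .067 .03
```

```text
t: 17.1
tool_pos: [0.6114, -0.0711, 0.0696]
tool_rot: [-0.106, 0.994, 0.0, -0.0]
contact_force: [-2.6, -0.1, -1.9]
finger_gap: 0.683
finger_force: 50.0
t: 18.0
tool_pos: [0.6118, -0.0711, 0.2199]
tool_rot: [-0.106, 0.994, -0.0, 0.001]
contact_force: [-0.2, 0.7, -0.0]
finger_gap: 0.825
finger_force: 0.0
t 18.0 pos [ 0.6118 -0.0711  0.2199] yaw 0.212 tilt 0.08 q6 -1.94 F [-0.2  0.7 -0. ] M [0.07 0.02 0.03] gap 75.0 ff 0.0
[0.555, -0.375, 0.225, 0.03] -> [ 0.1195 -0.2851 -0.0051] turn 0.182
[0.555, -0.375, 0.067, 0.03] -> [ 0.1198 -0.285   0.1529] turn 0.182
```

```bash
python3 -m crank '[[0.02,-0.05,0,0.05],[0.04,-0.1,0,0.1],[0.06,-0.15,0,0.182],[0.08,-0.2,0,0.182],[0.1,-0.25,0,0.182],[0.12,-0.285,0,0.182],[0.12,-0.285,0,0.182],[0.12,-0.285,0.05,0.182],[0.12,-0.285,0.09,0.182],[0.12,-0.285,0.12,0.182],[0.12,-0.285,0.12,0.182]]' 95 25; python3 go.py .555 -.375 .067 .03; python3 - <<'E'
from h import *
t=vision.grab_frame('top')[:,:,::-1];s=vision.grab_frame('side')[:,:,::-1]
cv2.imwrite('pics/c8.png',np.hstack([crop('',t,230,110,130,130,3),crop('',s,270,120,130,130,3)]))
E
```

```text
t: 19.1
tool_pos: [0.5513, -0.3725, 0.0938]
tool_rot: [-0.015, 1.0, 0.003, -0.003]
contact_force: [-0.1, -0.1, 0.6]
finger_gap: 0.948
finger_force: 0.0
t 19.1 pos [ 0.5513 -0.3725  0.0938] yaw 0.03 tilt 0.5 q6 -2.23 F [-0.1 -0.1  0.6] M [0.03 0.01 0.01] gap 86.3 ff 0.0
[0.555, -0.375, 0.067, 0.03] -> [-0.0038 -0.0028  0.0267] turn 0.0
```

View pics/c8.png

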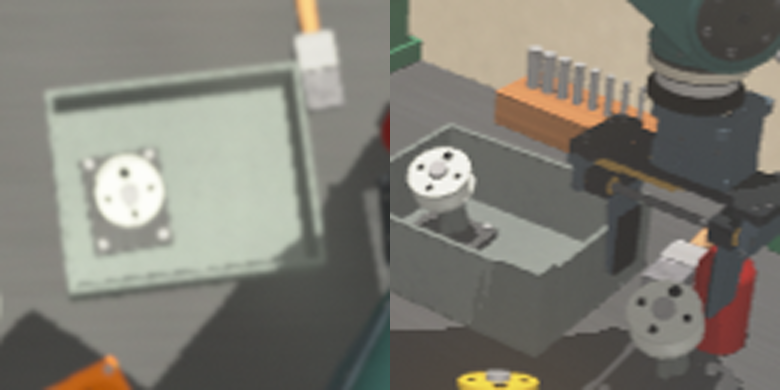

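b stands upright in the left half of the bin (crop about (127,200)). Now a.

```bash
python3 -m crank '[[-0.002,-0.002,0.01,0],[-0.002,-0.002,0.02,0],[-0.002,-0.002,0.026,0],[-0.002,-0.002,0.026,0]]' 95 25; python3 go.py .555 -.375 .067 .03; python3 -m crank '[[0,0,0,0],[0,0,0,0],[0,0,0,0],[0,0,0,0],[0,0,0,0],[0,0,0,0]]' 0 25; python3 go.py
```

```text
t: 19.6
tool_pos: [0.5559, -0.3766, 0.0726]
tool_rot: [-0.015, 1.0, 0.0, -0.0]
contact_force: [0.1, -0.1, 0.4]
finger_gap: 0.951
finger_force: 0.0
t 19.6 pos [ 0.5559 -0.3766  0.0726] yaw 0.03 tilt 0.06 q6 -2.23 F [ 0.1 -0.1  0.4] M [ 0.01 -0.04  0.04] gap 86.6 ff 0.0
[0.555, -0.375, 0.067, 0.03] -> [0.0009 0.0016 0.0056] turn 0.0
t: 20.2
tool_pos: [0.5566, -0.376, 0.0741]
tool_rot: [-0.015, 1.0, 0.001, 0.0]
contact_force: [0.1, 10.1, 9.3]
finger_gap: 0.676
finger_force: 25.3
t 20.2 pos [ 0.5566 -0.376   0.0741] yaw 0.03 tilt 0.09 q6 -2.23 F [ 0.1 10.1  9.3] M [ 2.13  0.02 -0.04] gap 61.5 ff 25.3
```

```bash
python3 -m crank '[[0,0,0,-0.05],[0,0,0,-0.1],[0,0,0,-0.15],[0,0,0,-0.2],[0,0,0,-0.25],[0,0,0,-0.25]]' 0 25; python3 go.py
```

```text
t: 20.8
tool_pos: [0.5573, -0.3766, 0.0743]
tool_rot: [-0.14, 0.99, 0.0, 0.001]
contact_force: [5.0, 6.4, 4.0]
finger_gap: 0.684
finger_force: 25.0
t 20.8 pos [ 0.5573 -0.3766  0.0743] yaw 0.28 tilt 0.12 q6 -2.48 F [5.  6.4 4. ] M [ 1.29 -0.83 -0.63] gap 62.2 ff 25.0
```

```bash
python3 -m crank '[[0,0,0,0],[0,0,-0.005,0],[0,0,-0.01,0],[0,0,-0.02,0],[0,0,-0.04,0],[0,0,-0.08,0],[0,0,-0.12,0],[0,0,-0.14,0],[0,0,-0.14,0]]' 0 50; python3 go.py .555 -.25 .214 .25 .617 -.184 .214 .223
```

```text
t: 21.7
tool_pos: [0.5576, -0.378, 0.2176]
tool_rot: [-0.14, 0.99, -0.002, 0.002]
contact_force: [0.6, -0.0, -6.5]
finger_gap: 0.676
finger_force: 50.0
t 21.7 pos [ 0.5576 -0.378   0.2176] yaw 0.28 tilt 0.32 q6 -2.48 F [ 0.6 -0.  -6.5] M [ 0.   -0.04  0.  ] gap 61.5 ff 50.0
[0.555, -0.25, 0.214, 0.25] -> [-0.0329  0.1238  0.0031] turn 0.03
[0.617, -0.184, 0.214, 0.223] -> [-0.1108  0.17    0.0031] turn 0.057
```

```bash
python3 -m crank '[[-0.011,0.041,0,0.02],[-0.022,0.083,0,0.03],[-0.033,0.124,0,0.04],[-0.07,0.147,0,0.057],[-0.111,0.17,0,0.057],[-0.111,0.17,0,0.057],[-0.111,0.17,0,0.057],[-0.111,0.17,0,0.057]]' 0 50; python3 go.py .617 -.184 .074 .223; python3 - <<'E'
from h import *
s=vision.grab_frame('side')[:,:,::-1]
cv2.imwrite('pics/c9.png',crop('',s,230,80,150,150,4))
E
```

```text
t: 22.5
tool_pos: [0.6149, -0.1829, 0.2121]
tool_rot: [-0.111, 0.994, 0.0, -0.001]
contact_force: [0.8, -0.4, -7.4]
finger_gap: 0.669
finger_force: 50.0
t 22.5 pos [ 0.6149 -0.1829  0.2121] yaw 0.223 tilt 0.13 q6 -2.12 F [ 0.8 -0.4 -7.4] M [ 0.03 -0.05  0.06] gap 60.9 ff 50.0
[0.617, -0.184, 0.074, 0.223] -> [-0.0021 -0.0017  0.1381] turn 0.0
```

View pics/c9.png

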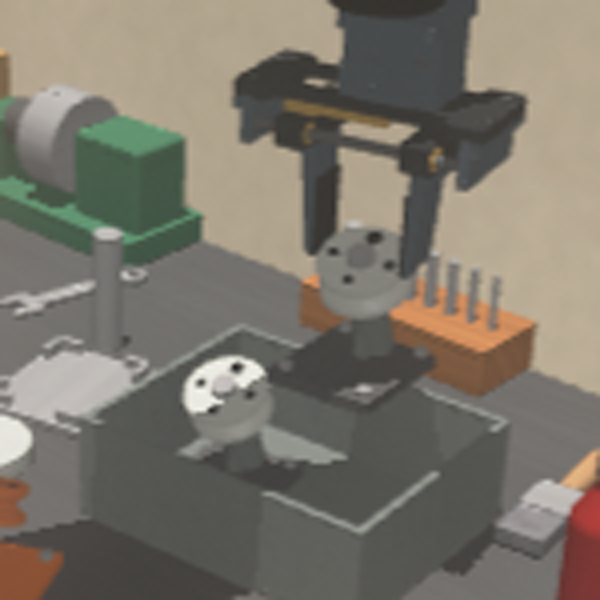

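```bash
python3 -m crank '[[-0.002,-0.002,0.04,0],[-0.002,-0.002,0.08,0],[-0.002,-0.002,0.1,0],[-0.002,-0.002,0.11,0],[-0.002,-0.002,0.12,0],[-0.002,-0.002,0.128,0],[-0.002,-0.002,0.134,0],[-0.002,-0.002,0.138,0],[-0.002,-0.002,0.14,0],[-0.002,-0.002,0.14,0]]' 0 50; python3 go.py
```

```text
t: 23.55
tool_pos: [0.6184, -0.1844, 0.0741]
tool_rot: [-0.111, 0.994, -0.0, -0.0]
contact_force: [-4.3, 1.6, 0.7]
finger_gap: 0.672
finger_force: 50.0
t 23.55 pos [ 0.6184 -0.1844  0.0741] yaw 0.223 tilt 0.01 q6 -2.12 F [-4.3  1.6  0.7] M [ 0.26  0.77 -0.04] gap 61.2 ff 50.0
```

Touching the floor, so release and retreat clear, then look.

```bash
python3 -m crank '[[0,0,0,0],[0,0,0,0],[0,0,0,0],[0,0,-0.03,0],[0,0,-0.07,0],[0,0,-0.12,0],[0,0,-0.17,0],[0.05,0,-0.2,0],[0.1,0,-0.2,0],[0.15,0,-0.2,0],[0.15,0,-0.2,0],[0.15,0,-0.2,0]]' 83 25; python3 go.py;  python3 - <<'E'
from h import *
t=vision.grab_frame('top')[:,:,::-1];s=vision.grab_frame('side')[:,:,::-1]
cv2.imwrite('pics/c10.png',np.hstack([crop('',t,90,90,330,230,1.2),crop('',s,110,90,330,230,1.2)]))
E
```

```text
t: 24.75
tool_pos: [0.4716, -0.218, 0.2742]
tool_rot: [-0.111, 0.994, -0.0, 0.001]
contact_force: [1.5, 0.0, 0.2]
finger_gap: 0.832
finger_force: 0.0
t 24.75 pos [ 0.4716 -0.218   0.2742] yaw 0.222 tilt 0.1 q6 -2.27 F [1.5 0.  0.2] M [0.07 0.01 0.01] gap 75.7 ff 0.0
```

View pics/c10.png

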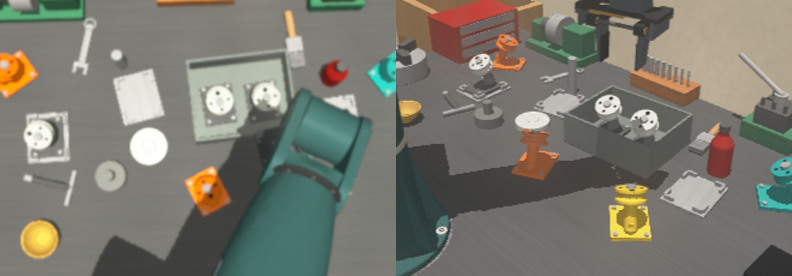

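Both units stand upright in the bin at crop (218,100) and (265,97). c is in its stand at (42,137), the cap is mouth down at (110,175), and the bystanders have not moved.

```bash
python3 -c "
from workcell import robot; print(robot.finish_job())"
```

```text
the job is handed in; nothing more can be done
None
```

I handed the job in at about 25 s of the 72 s allowed. The cap is mouth down on the bench. pulley_a and pulley_b jammed and are in the scrap bin, and pulley_c turned freely and is still in its stand; the last pictures show this, but no verdict came back.

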